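Sort the round cream pots into their trays by size

TASK

Put the four round cream pots into the four small grey trays, each into the tray that matches its size: the smallest pot in the smallest tray, and so on up to the largest pot in the largest tray. Set each pot down gently, upright and flat on its tray's floor, without tipping or dropping any. Leave the square jar and the white tumbler where they stand.

Things in the scene. Friction and masses are not known exactly. Their poses are not given: they have to be found in the camera images.
- pot_a: the smallest round pot: an upright straight-sided amber glass cylinder with a black screw lid of the same width, 28 mm in diameter, 50 mm tall, loose, 30 to 260 g; origin at the centre of its underside, z up along its axis
- pot_b: the second smallest round pot: an upright straight-sided amber glass cylinder with a black screw lid of the same width, 40 mm in diameter, 53 mm tall, loose, 30 to 260 g; origin at the centre of its underside, z up along its axis
- pot_c: the second largest round pot: an upright straight-sided amber glass cylinder with a black screw lid of the same width, 52 mm in diameter, 56 mm tall, loose, 30 to 260 g; origin at the centre of its underside, z up along its axis
- pot_d: the largest round pot: an upright straight-sided amber glass cylinder with a black screw lid of the same width, 64 mm in diameter, 59 mm tall, loose, 30 to 260 g; origin at the centre of its underside, z up along its axis
- tray_a: the smallest tray: a shallow square open tray of grey plastic, 62 mm square outside, 54 mm square inside, rim 12 mm above the shelf, floor 4 mm thick, walls 4 mm; fixed to the shelf; origin at the centre of its underside (on the shelf), x and y along its sides, z up
- tray_b: the second smallest tray: a shallow square open tray of grey plastic, 74 mm square outside, 66 mm square inside, rim 12 mm above the shelf, floor 4 mm thick, walls 4 mm; fixed to the shelf; origin at the centre of its underside (on the shelf), x and y along its sides, z up
- tray_c: the second largest tray: a shallow square open tray of grey plastic, 86 mm square outside, 78 mm square inside, rim 12 mm above the shelf, floor 4 mm thick, walls 4 mm; fixed to the shelf; origin at the centre of its underside (on the shelf), x and y along its sides, z up
- tray_d: the largest tray: a shallow square open tray of grey plastic, 98 mm square outside, 90 mm square inside, rim 12 mm above the shelf, floor 4 mm thick, walls 4 mm; fixed to the shelf; origin at the centre of its underside (on the shelf), x and y along its sides, z up
- square_jar: a square jar of the same amber glass and black lid, 46 by 46 mm, 54 mm tall, loose; origin at the centre of its underside; to be left where it is
- tumbler: an open round white ceramic tumbler, 68 mm across the rim, 75 mm tall, loose, empty; origin at the centre of its underside; to be left where it is
Mind the look-alikes: they are no part of the job. What is shaped like the pot_b but red or yellow is not meant.

How it is judged:
By the outcome, as a careful person would: the job done as asked, in the order asked, and still so for the second after the job is handed in, with the robot touching nothing.
It also fails if it takes over 83 s, if anything falls off the work surface, if the arm or the gripper's body presses on something with over 40 N, if the wrist force passes 120 N, or if a joint passes its speed limit or range.

ROBOT

A 6-joint arm with a two-finger parallel gripper is mounted at the origin on the work surface. World frame = base frame: x ahead of the robot, y to its left, z up, the work surface at z = 0. Lengths are in m, angles in rad, forces in N, time in s.
With the tool pointing down it reaches from about 0.375 to 0.9 m from the base axis. Payload 3.1 kg.
Tool frame: the origin (TCP) lies at the very end of the fingers, on their centre line; the grasp point (between the pads) lies 19 mm behind it (manip.pinch_z is the distance from the TCP to the grasp point, in m); z points along the fingers, y is the line along which they close (so a half turn about z gives the same grasp; the last joint's range is limited). The gripper opens to 85 mm and grips with 20 to 120 N. Pads are 22 mm wide; open, the fingers measure 114 mm over their backs; the gripper's body (76 mm by 85 mm) begins 54 mm behind the grasp point. The pads swing forward as they close: fully open they stand 13 mm farther back than shut.
Start: joints at [-1.409, 0.527, 1.433, -0, 1.181, -0.178], TCP at [0.209, -0.589, 0.2] pointing down, gripper open.
Joint ranges: [-3.08, 3.08], [-0.75, 2.2], [0.22, 2.44], [-1.43, 4.57], [0, 2.65], [-2.85, 2.85]. Speed limits (rad/s): [2.79, 2.79, 3.14, 3.14, 3.14, 3.14].

INTERFACE

Orientations are given as a unit quaternion [x, y, z, w].
In Python, from station import manip gives the robot as it stands.
- The arm moves only by the tool servo_tool, never from a script. Its argument "commands" is one flat list of numbers, 7 for each row, row after row: the shift along the tool's x, y, z each as a share of 500 mm, from -1 to 1, then the turn, a rotation vector about the tool's x, y, z each as a share of 360 degrees, from -1 to 1, then the opening, from -1 (shut) to 1 (fully open). In form: [dx, dy, dz, rx, ry, rz, claw, dx, dy, dz, rx, ry, rz, claw, ...]. A call has 1 to 12 rows; each row shifts and turns the commanded pose from where the row before left it, along the tool's axes as they then stand; what a row does not reach is not made up. A row lasts 1/12 s, in which the tool goes at most 41.7 mm and 7.16 degrees, less where a joint would pass 70% of its speed; a pose out of reach is approached as far as the arm can. A call with a number of a shift or a turn outside -1 to 1 is refused whole. A call with a gripper value outside its range is refused whole. The fingers move at their own pace and stop on an object; "force" is the grip in N (left out, the last holds). Time passes only in rows, so rows that do not move let the fingers close. It gives the time, the measured TCP pose, the force, the opening and the grip force at its end, in the units of the state.
- manip.sense(): the state, without advancing time (a new reading comes with each control period).
- manip.snapshot(name): name is "scene" or "top" or "wrist"; returns a dict with "img" (420x560x3 uint8, red, green, blue), "mtx" (3x3 intrinsics, pixels), "distortion" ([k1, k2, p1, p2, k3] as OpenCV has them; the pictures are not rectified), "world_to_cam" (4x4, takes a point from world to camera coordinates). Camera axes: x right, y up, looking along -z (the intrinsics and any distortion apply to the point x, -y, -z); pixel columns grow to the right and rows downward; lengths in m; the calibration is good to about 2 mm. A picture is of the moment at which its call begins. There is no depth.
- manip.sign_off(): hands the job in; it is judged then, once.
Trained networks look in a picture, given as the dict that the camera call returned (one of the last four; its "shot" number tells which), for a name from the list of things; names that differ only in an ending like _2 or _b are one class to them, and where a whole thing is asked for, a point or a joint stands for the part that bears it (a point fixed in the world has none). Each returns a list of dicts, best first, with "conf" (0 to 1); they miss things now and then, are a little off and sometimes report something else, mostly with a low value. They report only what shows in the picture. A call takes as long as a camera call. They do not tell look-alikes from the thing itself.
- manip.look_for(picture, query): "box" ([left, top, width, height] in pixels, round what is visible of it).
- manip.silhouettes(picture, query): "pixels" (420x560 bool, what is visible of it) and "box" ([left, top, width, height] in pixels, round what is visible of it).
The state is a dict: "t": time; "q": joint angles; "qd": joint speeds; "tau": joint torques, N m; "tcp_pos": TCP position; "tool_rot": TCP orientation; "force": force on the tool from outside, world axes, zero at the start; "ft_torque": the same for the moment, N m; "finger_gap": opening from 0.0 (shut) to 1.0 (fully open); "gripper_force": force on a finger pad.
Only numpy, scipy, OpenCV 4.12 (cv2) and the standard library are available. Lean on these libraries where they do the work, as an engineer would, in place of code of your own. Each camera call takes 0.05 s, during which the arm holds its last target. There are 200 camera calls.

## Working session

There is one attempt and no reset: what is moved stays moved. The work goes in short steps, Python scripts to look and compute and a tool call to move; the robot and the scene stay as the last step left them, time stands still between calls to the robot, and variables do not carry over. Pictures are saved under pics/ and viewed, at most 14 in all, crops included, and the job is handed in when it is done.

Besides the shell and the picture viewer there is one more tool, called after "Call:" by a JSON object that holds its "name" and its "arguments", one argument or row to a line. servo_tool: Moves the arm, as the interface text tells. Its arguments: {"type":"object","properties":{"commands":{"type":"array"},"force":{"type":"number"}},"required":["commands"]}

```bash
mkdir -p pics; ls
python3 - <<'E'
from station import manip
import cv2
for n in("top","scene"):
    s=manip.snapshot(n); cv2.imwrite(f"pics/{n}0.png",s["img"][:,:,::-1])
    print(n,s["mtx"].tolist(),s["distortion"],s["world_to_cam"].round(3).tolist())
    for q in("pot_a","tray_a","square_jar","tumbler"):
        for d in manip.silhouettes(s,q): print(q,round(d["conf"],2),d["box"])
print(manip.sense())
E
```

```text
pics
top [[511.52326419609136, 0.0, 274.07725181289015], [0.0, 511.52326419609136, 213.4657427470909], [0.0, 0.0, 1.0]] [0.06401559 0.         0.         0.         0.        ] [[-0.013, -1.0, -0.024, 0.022], [0.998, -0.014, 0.068, -0.564], [-0.068, -0.023, 0.997, -1.191], [0.0, 0.0, 0.0, 1.0]]
pot_a 0.87 [145.0, 190.5, 20.8, 18.9]
pot_a 0.81 [109.9, 179.3, 28.2, 12.0]
pot_a 0.72 [182.0, 155.8, 16.1, 17.9]
pot_a 0.54 [144.0, 151.2, 19.4, 19.8]
pot_a 0.43 [233.9, 236.2, 32.0, 32.4]
tray_a 0.94 [235.3, 235.7, 26.2, 32.8]
tray_a 0.77 [307.2, 171.0, 46.0, 47.2]
tray_a 0.57 [162.5, 235.1, 44.3, 42.4]
square_jar 0.62 [392.4, 174.9, 31.4, 25.8]
tumbler 0.71 [90.7, 236.3, 38.8, 33.6]
scene [[535.9882324961279, 0.0, 282.95705470253415], [0.0, 535.9882324961279, 214.50154615128034], [0.0, 0.0, 1.0]] [-0.14023615  0.          0.          0.          0.        ] [[-0.812, 0.583, 0.02, 0.455], [-0.346, -0.51, 0.787, 0.151], [0.469, 0.633, 0.616, -1.462], [0.0, 0.0, 0.0, 1.0]]
pot_a 0.78 [282.0, 292.8, 24.4, 31.8]
pot_a 0.74 [308.8, 322.4, 27.5, 35.5]
pot_a 0.73 [346.5, 298.0, 22.0, 39.2]
pot_a 0.
[... 364 characters left out ...]
 184.1, 15.3, 25.9]
{'t': 0.5, 'q': array([-1.40848415e+00,  5.27489797e-01,  1.43274446e+00,  3.68337984e-06,
        1.18141036e+00, -1.78501849e-01]), 'qd': array([ 0.00138304, -0.00180806, -0.00188797,  0.00106007, -0.00134331,
        0.00235884]), 'tau': array([-1.12903406e-03, -4.41906774e+01, -1.78223580e+01, -3.56174760e-04,
        1.86176148e-03,  2.64754805e-07]), 'tcp_pos': array([ 0.20892843, -0.58899109,  0.20000249]), 'tool_rot': array([ 9.85515944e-01,  1.69582792e-01,  1.91405008e-06, -2.59650119e-05]), 'force': array([-0.58754749, -0.22645277,  0.70653899]), 'ft_torque': array([-0.00273378,  0.00595734, -0.00518859]), 'gripper_force': 0.0, 'finger_gap': 1.0014596184091222}
```

Run:
```python
import cv2
a=cv2.imread("pics/top0.png"); cv2.imwrite("pics/top1.png",cv2.resize(a[120:300,60:460],None,fx=2,fy=2,interpolation=cv2.INTER_CUBIC))
```

```text
(no output)
```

View pics/top1.png

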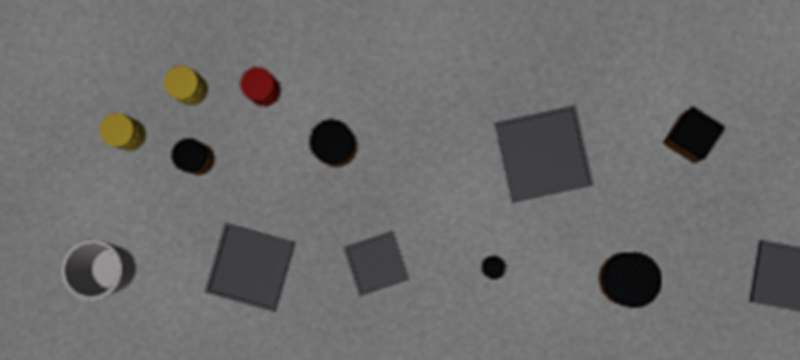

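View pics/scene0.png

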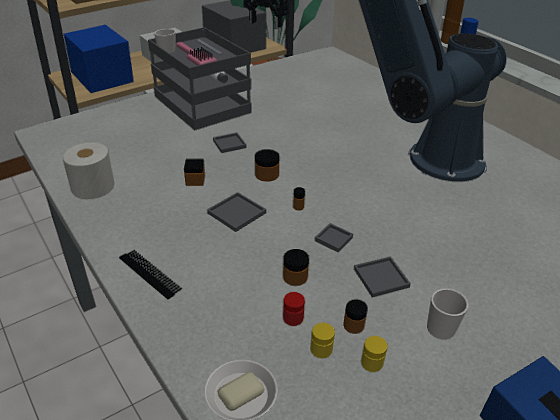

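Lids in the top crop, converted to full-picture pixels:
- **pot_a:** (306,253)
- **pot_b:** (155,198). It has a black lid and amber body, whereas its look-alikes are red (190,163) and yellow (151,162), (119,185).
- **pot_c:** (226,191)
- **pot_d:** (376,259)
- **Square jar:** (407,187)

The trays are d (331,196), c (185,253), a (248,251) and b (~455,258). I'll fit the positions next.

```bash
cat > h.py <<'E'
import numpy as np, cv2
from scipy.optimize import least_squares
from station import manip
P={'a':(.028,.050),'b':(.040,.053),'c':(.052,.056),'d':(.064,.059)}
T={'a':.062,'b':.074,'c':.086,'d':.098}
def proj(s,p):
    p=np.atleast_2d(p); c=p@s["world_to_cam"][:3,:3].T+s["world_to_cam"][:3,3]
    c=c*[1,-1,-1]
    return cv2.projectPoints(c,np.zeros(3),np.zeros(3),s["mtx"],np.array(s["distortion"],float))[0][:,0]
def unproj(s,uv,z):
    n=cv2.undistortPoints(np.array([[uv]],float),s["mtx"],np.array(s["distortion"],float))[0,0]
    R=s["world_to_cam"][:3,:3];o=-R.T@s["world_to_cam"][:3,3];d=R.T@np.array([n[0],-n[1],-1])
    return (o+d*(z-o[2])/d[2])[:2]
def cyl(x,y,d,h,z0=0):
    t=np.linspace(0,2*np.pi,40);r=d/2
    return np.vstack([np.c_[x+r*np.cos(t),y+r*np.sin(t),0*t+z] for z in(z0,z0+h)])
def sq(x,y,w,yaw,z):
    c=np.array([[1,1],[-1,1],[-1,-1],[1,-1]])*w/2;R=np.array([[np.cos(yaw),-np.sin(yaw)],[np.sin(yaw),np.cos(yaw)]])
    return np.c_[c@R.T+[x,y],np.full(4,z)]
def cen(hull):
    m=cv2.moments(cv2.convexHull(hull.astype(np.float32)));return np.array([m['m10'],m['m01']])/m['m00']
def blob(mask,uv,rad=60):
    n,l,st,c=cv2.connectedComponentsWithStats(mask.astype(np.uint8))
    ids=[i for i in range(1,n) if st[i,4]>60]
    i=min(ids,key=lambda i:np.hypot(*(c[i]-uv)));return l==i,c[i],st[i,4]
def potmask(s):
    g=s["img"].astype(int);r,gg,b=g[...,0],g[...,1],g[...,2]
    return ((g.max(2)<40)|((r-b>14)&(r<130)&(gg>b)&(b<60)))
def fitpot(s,k,uv,z0=0):
    m,c,a=blob(potmask(s),uv); ys,xs=np.nonzero(m)
    c=cen(np.c_[xs,ys]) ; d,h=P[k]
    f=lambda p:cen(proj(s,cyl(*p,d,h,z0)))-c
    p=least_squares(f,unproj(s,uv,.03)).x
    hm=cv2.contourArea(cv2.convexHull(proj(s,cyl(*p,d,h,z0)).astype(np.float32)))
    return p.round(4),a,round(hm)
def goto(x,y,z,psi,st=None):
    st=st or manip.sense();q=st["tool_rot"];p=2*np.arctan2(q[1],q[0])
    X,Y,Z=np.array([x,y,z])-st["tcp_pos"]
    dp=(psi-p+np.pi/2)%np.pi-np.pi/2
    c,s_=np.cos(p),np.sin(p)
    print("shares dx,dy,dz",np.round(np.array([c*X+s_*Y,s_*X-c*Y,-Z])/.5,4),"rz",round(-dp/2/np.pi,4),"psi",round(p,3))
E
python3 - <<'E'
from h import *
t=manip.snapshot("top");s=manip.snapshot("scene")
for k,u,v in(('a',(306,253),(299,198)),('b',(155,198),(355,316)),('c',(226,191),(296,267)),('d',(376,259),(266,165))):
    print(k,fitpot(t,k,u),fitpot(s,k,v))
print("jar",unproj(t,(407,187),.054),"tum",unproj(t,(106,254),.075))
for u in((190,163),(151,162),(119,185)): print(unproj(t,u,.05))
g=t["img"].astype(int);m=(g.max(2)<82)&(g.max(2)>45)&(g[...,0]-g[...,2]<8)
for k,u in(('a',(248,251)),('b',(455,258)),('c',(185,253)),('d',(331,196))):
    b,c,a=blob(m,u);ys,xs=np.nonzero(b)
    r=cv2.minAreaRect(np.c_[xs,ys].astype(np.float32));bx=cv2.boxPoints(r)
    W=np.array([unproj(t,q,.012) for q in bx]);e=W[1]-W[0]
    print("tray",k,W.mean(0).round(4),unproj(t,c,.01).round(4),"w",np.hypot(*e).round(3),np.hypot(*(W[2]-W[1])).round(3),"yaw",np.arctan2(e[1],e[0]).round(2))
E
```

```text
a (array([ 0.4703, -0.0589]), np.int32(94), 123) (array([ 0.4722, -0.061 ]), np.int32(233), 268)
b (array([0.6045, 0.2925]), np.int32(273), 328) (array([0.6074, 0.2909]), np.int32(641), 703)
c (array([0.6176, 0.1264]), np.int32(402), 463) (array([0.62  , 0.1248]), np.int32(820), 886)
d (array([ 0.4544, -0.2162]), np.int32(643), 732) (array([ 0.457 , -0.2173]), np.int32(692), 753)
jar [ 0.61850133 -0.2901041 ] tum [0.47493624 0.39238792]
[0.68295685 0.208196  ]
[0.68657705 0.29888798]
[0.63379381 0.37283203]
tray a [0.4763 0.0785] [0.4762 0.0786] w 0.06 0.059 yaw -1.26
tray b [ 0.4554 -0.4004] [ 0.4555 -0.4013] w 0.072 0.077 yaw -0.22
tray c [0.4738 0.2278] [0.4737 0.2284] w 0.085 0.088 yaw -0.28
tray d [ 0.6037 -0.1216] [ 0.6038 -0.122 ] w 0.098 0.097 yaw -1.37
```

Run:
```python
from h import *
goto(.471,-.060,.09,.341)
```

```text
shares dx,dy,dz [ 0.8477 -0.822   0.2201] rz -0.0 psi 0.341
```

Call:
{"name": "servo_tool", "arguments": {
  "commands": [0.03,-0.03,0.01,0,0,0,1,0.05,-0.05,0.015,0,0,0,1,0.05,-0.05,0.015,0,0,0,1,0.05,-0.05,0.015,0,0,0,1,0.05,-0.05,0.015,0,0,0,1,0.05,-0.05,0.015,0,0,0,1,0.05,-0.05,0.015,0,0,0,1,0.05,-0.05,0.015,0,0,0,1,0.05,-0.05,0.015,0,0,0,1,0.05,-0.05,0.015,0,0,0,1,0.05,-0.05,0.015,0,0,0,1,0.05,-0.05,0.015,0,0,0,1],
  "force": 40
}}

```text
t: 1.6
tcp_pos: [0.3861, -0.2176, 0.1125]
tool_rot: [0.986, 0.169, 0.0, 0.0]
force: [0.7, -1.0, 0.3]
finger_gap: 0.997
gripper_force: 0.0
```

Run:
```python
from h import *
goto(.471,-.060,.09,.341)
```

```text
shares dx,dy,dz [ 0.2653 -0.2404  0.0451] rz -0.0001 psi 0.34
```

Call:
{"name": "servo_tool", "arguments": {
  "commands": [0.05,-0.05,0.01,0,0,0,1,0.05,-0.05,0.01,0,0,0,1,0.05,-0.05,0.01,0,0,0,1,0.05,-0.05,0.01,0,0,0,1,0.045,-0.03,0.005,0,0,0,1,0.02,-0.01,0,0,0,0,1,0,0,0,0,0,0,1]
}}

```text
t: 2.18
tcp_pos: [0.4721, -0.0602, 0.0902]
tool_rot: [0.985, 0.172, 0.001, 0.001]
force: [-0.4, 0.0, 0.3]
finger_gap: 1.0
gripper_force: 0.0
```

Run:
```python
from h import *
s=manip.snapshot("wrist");cv2.imwrite("pics/w1.png",s["img"][:,:,::-1])
u=proj(s,[[.471,-.06,.025]])[0];print(u,s["world_to_cam"][:3].round(3).tolist())
try: print(fitpot(s,'a',u))
except Exception as e: print(e)
goto(.471,-.060,.018,.341)
```

```text
[271.64230863 212.55904643] [[0.338, -0.941, 0.002, -0.218], [0.891, 0.32, -0.323, -0.395], [0.304, 0.111, 0.946, -0.414]]
(array([ 0.4719, -0.062 ]), np.int32(1890), 2114)
shares dx,dy,dz [ 0.0008 -0.0023  0.1444] rz 0.0004 psi 0.343
```

View pics/w1.png

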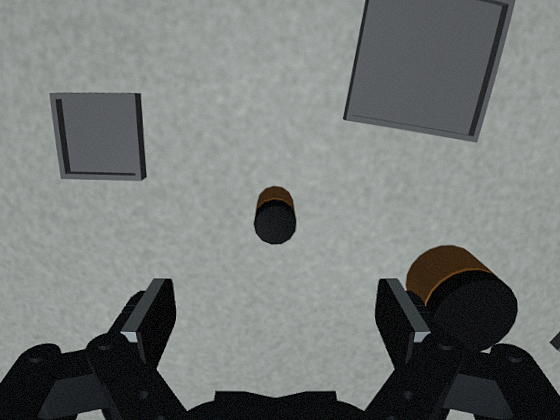

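The wrist view shows pot_a at pixel (275,215), between the fingers and as predicted, with tray_a at (98,137) and tray_d at (428,65). I'll go down and grip it.

Call:
{"name": "servo_tool", "arguments": {
  "commands": [0,0.002,0.03,0,0,0,1,0,0,0.04,0,0,0,1,0,0,0.04,0,0,0,1,0,0,0.025,0,0,0,1,0,0,0.008,0,0,0,1,0,0,0,0,0,0,-1,0,0,0,0,0,0,-1,0,0,0,0,0,0,-1,0,0,0,0,0,0,-1,0,0,0,0,0,0,-1,0,0,0,0,0,0,-1,0,0,0,0,0,0,-1],
  "force": 40
}}

```text
t: 3.23
tcp_pos: [0.47, -0.0614, 0.0197]
tool_rot: [0.986, 0.169, -0.0, -0.001]
force: [-1.7, 5.4, 16.5]
finger_gap: 0.008
gripper_force: 8.1
```

Run:
```python
from h import *
print(manip.sense()["gripper_force"])
goto(.4765,.0785,.10,.341)
```

```text
8.080095026889467
shares dx,dy,dz [ 0.1056 -0.2595 -0.1606] rz -0.0002 psi 0.34
```

Run:
```python
from h import *
s=manip.snapshot("wrist");t=manip.snapshot("scene")
cv2.imwrite("pics/w2.png",np.hstack([cv2.resize(s["img"][:,:,::-1],(400,300)),cv2.resize(t["img"][120:270,200:400,::-1],(400,300))]))
print(manip.sense())
```

```text
{'t': 3.3333, 'q': array([-3.66752107e-01,  6.50464504e-01,  1.94768932e+00,  1.67324413e-03,
        5.43645459e-01,  8.62080224e-01]), 'qd': array([ 0.00011022, -0.00111026, -0.00154429, -0.00497698, -0.0037316 ,
       -0.00069017]), 'tau': array([-1.64593320e+00, -3.24166596e+01, -6.24418214e+00, -4.61884746e-01,
       -7.28198849e-01,  2.15251333e-03]), 'tcp_pos': array([ 0.47013332, -0.06138111,  0.01986298]), 'tool_rot': array([ 9.85539641e-01,  1.69444441e-01,  1.32878138e-04, -4.24530946e-04]), 'force': array([-0.70229803,  3.8938805 , 11.86859119]), 'ft_torque': array([ 0.63950636,  0.18110295, -0.035787  ]), 'gripper_force': 5.989737679519749, 'finger_gap': 0.004372156382279352}
```

View pics/w2.png

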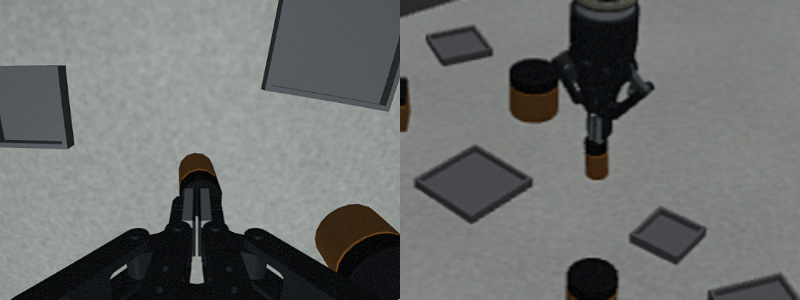

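Run:
```python
from h import *
s=manip.snapshot("wrist");t=manip.snapshot("scene");o=manip.snapshot("top")
p=manip.sense()["tcp_pos"]
ims=[]
for c,k in((s,1),(t,0),(o,0)):
    im=c["img"][:,:,::-1].copy()
    f=1 if k else 4
    im=cv2.resize(im,None,fx=f,fy=f,interpolation=cv2.INTER_CUBIC)
    for q,col in((p,(0,0,255)),(p+[0,0,.019],(0,255,0)),(p+[0,0,.035],(255,0,0))):
        u=proj(c,q)[0]; cv2.circle(im,tuple(int(x*f) for x in u),3,col,-1)
    a,b=(int(x*f) for x in proj(c,p)[0])
    y0=max(0,min(b-150,im.shape[0]-300));ims.append(im[y0:y0+300,max(0,a-130):max(0,a-130)+260])
cv2.imwrite("pics/w3.png",np.hstack(ims))
g=s["img"].astype(int);am=(g[...,0]-g[...,2]>14)
_,c,a=blob(am,(275,240));print(c,a)
```

```text
[272.72920204 231.6910017 ] 1178
```

View pics/w3.png

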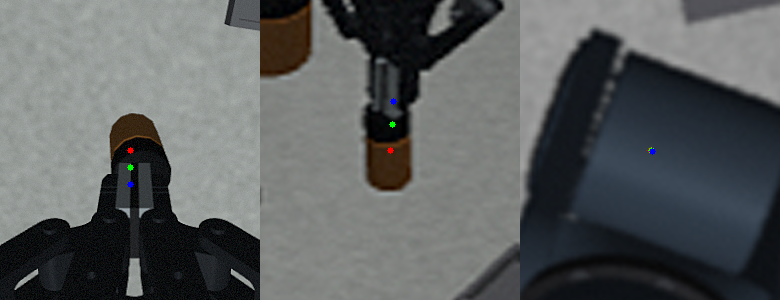

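Call:
{"name": "servo_tool", "arguments": {
  "commands": [0,0,-0.01,0,0,0,-1,0,0,-0.02,0,0,0,-1,0,0,-0.03,0,0,0,-1,0,0,-0.03,0,0,0,-1,0,0,-0.02,0,0,0,-1,0,0,0,0,0,0,-1]
}}

```text
t: 3.98
tcp_pos: [0.472, -0.0629, 0.0758]
tool_rot: [0.985, 0.17, 0.002, 0.001]
force: [0.1, -0.5, -0.4]
finger_gap: 0.003
gripper_force: 0.0
```

Run:
```python
from h import *
s=manip.snapshot("wrist");t=manip.snapshot("scene")
p=manip.sense()["tcp_pos"];print(p,manip.sense()["force"])
ims=[]
for c,f,w in((s,1,400),(t,4,400)):
    im=cv2.resize(c["img"][:,:,::-1].copy(),None,fx=f,fy=f,interpolation=cv2.INTER_CUBIC)
    for q,col in((p,(0,0,255)),(p+[0,0,.019],(0,255,0)),(p+[0,0,.035],(255,0,0))):
        u=proj(c,q)[0]; cv2.circle(im,tuple(int(x*f) for x in u),2,col,-1)
    a,b=(int(x*f) for x in proj(c,p)[0])
    y0=max(0,min(b-200,im.shape[0]-400));ims.append(im[y0:y0+400,max(0,a-200):max(0,a-200)+400])
cv2.imwrite("pics/w4.png",np.hstack(ims))
print(fitpot(t,'a',(299,198)))
```

```text
[ 0.47080184 -0.06249446  0.07408519] [-0.8062793   0.96789288 -0.13864013]
(array([ 0.4722, -0.061 ]), np.int32(233), 268)
```

View pics/w4.png

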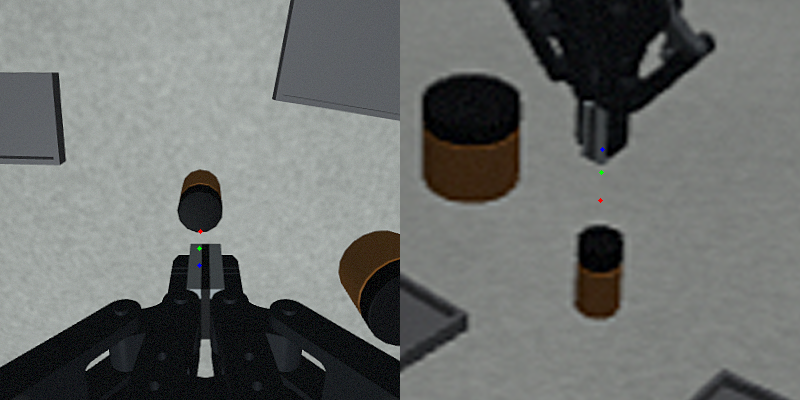

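Run:
```python
from h import *
print(manip.pinch_z)
s=manip.snapshot("wrist");t=manip.snapshot("scene");p=manip.sense()["tcp_pos"]
a=proj(s,p)[0];b=proj(t,p)[0]
ws=np.array([a[0]+5,a[1]+13]);ts=np.array([b[0]-.3,b[1]-9.5])  # visible tips read off the overlay
f=lambda x:np.r_[proj(s,x)[0]-ws,proj(t,x)[0]-ts]
r=least_squares(f,p,x_scale=.01);print(p,r.x,(r.x-p)*1e3,r.fun)
```

```text
0.0187
[ 0.47003007 -0.06219136  0.0732025 ] [ 0.47651551 -0.06255041  0.09978146] [ 6.48543899 -0.35904395 26.57896324] [-0.22948525  0.27427285 -1.61498851  0.68098268]
```

The visible fingertips sit about 28 mm behind the reported TCP: the closed fingers landed on the lid at reported z = 0.02. I'll correct for that offset. pot_a is still upright and hasn't moved.

Call:
{"name": "servo_tool", "arguments": {
  "commands": [0,0,0,0,0,0,1,0,0,0,0,0,0,1,0,0,0,0,0,0,1,0,0,0,0,0,0,1,0,0,0,0,0,0,1,0,0,0.03,0,0,0,1,0,0,0.05,0,0,0,1,0,0,0.05,0,0,0,1,0,0,0.03,0,0,0,1,0,0,0.014,0,0,0,1,0,0,0,0,0,0,1]
}}

```text
t: 5.1
tcp_pos: [0.4695, -0.062, -0.0149]
tool_rot: [0.986, 0.169, -0.001, -0.001]
force: [-1.1, 0.2, 0.2]
finger_gap: 0.996
gripper_force: 0.0
```

Call:
{"name": "servo_tool", "arguments": {
  "commands": [0,0,0,0,0,0,-1,0,0,0,0,0,0,-1,0,0,0,0,0,0,-1,0,0,0,0,0,0,-1,0,0,0,0,0,0,-1,0,0,0,0,0,0,-1],
  "force": 40
}}

```text
t: 5.6
tcp_pos: [0.4709, -0.0625, -0.0125]
tool_rot: [0.986, 0.17, 0.001, 0.0]
force: [-0.4, 0.6, 5.0]
finger_gap: 0.315
gripper_force: 39.1
```

Call:
{"name": "servo_tool", "arguments": {
  "commands": [0,0,-0.01,0,0,0,-1,0,0,-0.03,0,0,0,-1,0,0,-0.03,0,0,0,-1,0.01,-0.02,-0.03,0,0,0,-1,0.02,-0.05,0,0,0,0,-1,0.02,-0.055,0,0,0,0,-1,0.02,-0.055,0,0,0,0,-1,0.02,-0.05,0,0,0,0,-1,0.012,-0.031,0,0,0,0,-1,0,0,0,0,0,0,-1]
}}

```text
t: 6.43
tcp_pos: [0.4744, 0.0805, 0.037]
tool_rot: [0.985, 0.172, 0.0, -0.0]
force: [0.2, -0.1, -1.1]
finger_gap: 0.318
gripper_force: 39.5
```

Run:
```python
from h import *
s=manip.snapshot("wrist");t=manip.snapshot("scene");p=manip.sense()["tcp_pos"];print(p)
def tray(s,k,xy):
    x0=[*xy,0]
    g=s["img"].astype(int);m=(g.max(2)<95)&(g.max(2)>30)
    return proj(s,sq(*xy,T[k],.31,.012))
im=s["img"][:,:,::-1].copy();cv2.polylines(im,[tray(s,'a',(.4765,.0785)).astype(int)],1,(0,255,0))
im2=t["img"][:,:,::-1].copy();cv2.polylines(im2,[tray(t,'a',(.4765,.0785)).astype(int)],1,(0,255,0))
cv2.imwrite("pics/w5.png",np.hstack([cv2.resize(im,(400,300)),cv2.resize(im2[170:320,240:440],(400,300))]))
```

```text
[0.47482624 0.07808014 0.03683866]
```

View pics/w5.png

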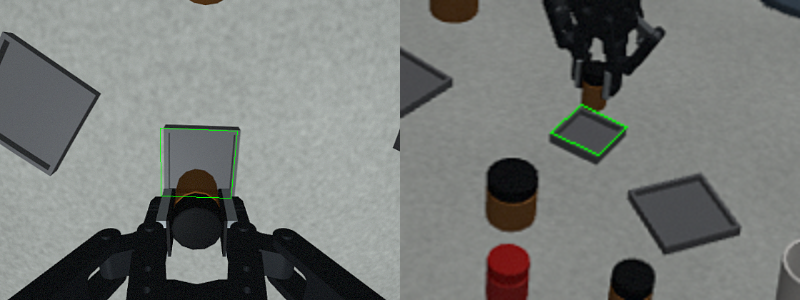

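Left: pot_a is held upright over tray_a, which sits at (200,160). Right: the predicted tray outline fits to about 2 mm. Lowering.

Call:
{"name": "servo_tool", "arguments": {
  "commands": [0,0,0.025,0,0,0,-1,0,0,0.03,0,0,0,-1,0,0,0.02,0,0,0,-1,0,0,0.008,0,0,0,-1,0,0,0.003,0,0,0,-1,0,0,0.002,0,0,0,-1,0,0,0,0,0,0,-1]
}}

```text
t: 7.12
tcp_pos: [0.4751, 0.0774, -0.0074]
tool_rot: [0.986, 0.169, 0.0, 0.0]
force: [-0.1, 0.1, -0.5]
finger_gap: 0.313
gripper_force: 39.5
```

Call:
{"name": "servo_tool", "arguments": {
  "commands": [0,0,0.002,0,0,0,-1,0,0,0.002,0,0,0,-1,0,0,0,0,0,0,-1]
}}

```text
t: 7.37
tcp_pos: [0.4753, 0.0776, -0.0085]
tool_rot: [0.985, 0.17, 0.001, 0.0]
force: [-0.5, -0.9, 4.6]
finger_gap: 0.313
gripper_force: 40.0
```

Call:
{"name": "servo_tool", "arguments": {
  "commands": [0,0,0,0,0,0,0,0,0,0,0,0,0,0.3,0,0,0,0,0,0,1,0,0,0,0,0,0,1,0,0,-0.03,0,0,0,1,0,0,-0.06,0,0,0,1,0,0,-0.06,0,0,0,1,0.04,-0.03,-0.02,0,0,0,1,0.06,-0.05,0,0,0,0,1,0.06,-0.05,0,0,0,0,1,0.06,-0.05,0,0,0,0,1,0.06,-0.05,0,0,0,0,1]
}}

```text
t: 8.37
tcp_pos: [0.5688, 0.2345, 0.0757]
tool_rot: [0.986, 0.169, -0.0, 0.0]
force: [0.9, -0.3, -0.4]
finger_gap: 1.001
gripper_force: 0.0
```

Call:
{"name": "servo_tool", "arguments": {
  "commands": [0.05,-0.045,0,0,0,0,1,0.04,-0.03,0,0,0,0,1,0.018,-0.013,0,0,0,0,1,0,0,0,0,0,0,1]
}}

```text
t: 8.7
tcp_pos: [0.6059, 0.2951, 0.0751]
tool_rot: [0.985, 0.171, 0.001, -0.0]
force: [0.9, -0.3, 0.7]
finger_gap: 1.001
gripper_force: 0.0
```

Run:
```python
from h import *
s=manip.snapshot("wrist");t=manip.snapshot("scene");p=manip.sense()["tcp_pos"];print(p)
print("a",fitpot(t,'a',proj(t,[.477,.078,.03])[0],.004))
print("b",fitpot(s,'b',proj(s,[.606,.292,.03])[0]))
cv2.imwrite("pics/w6.png",np.hstack([cv2.resize(s["img"][:,:,::-1],(400,300)),cv2.resize(t["img"][170:320,240:440,::-1],(400,300))]))
goto(.606,.292,-.013,.341)
```

```text
[0.6035083  0.29220059 0.07479606]
a (array([0.4522, 0.1618]), np.int32(3365), 328)
b (array([0.6065, 0.2894]), np.int32(4081), 4451)
shares dx,dy,dz [0.0046 0.002  0.1756] rz 0.0001 psi 0.342
```

View pics/w6.png

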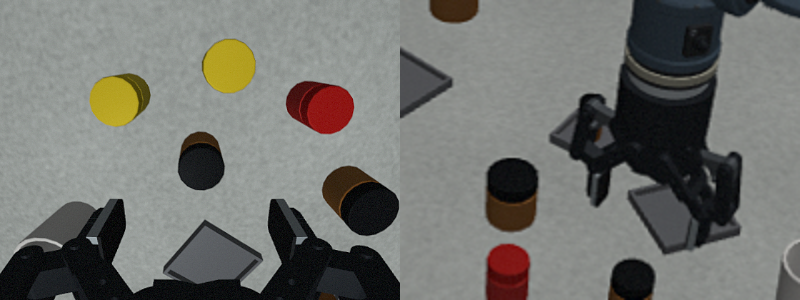

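pot_b (black lid on amber) is at (201,160) in the left view, centred between the fingers. The yellow jars at (118,100) and (228,66) and the red one at (322,107) are clear of it.

Call:
{"name": "servo_tool", "arguments": {
  "commands": [0.002,0.004,0.04,0,0,0,1,0,0,0.05,0,0,0,1,0,0,0.05,0,0,0,1,0,0,0.03,0,0,0,1,0,0,0.01,0,0,0,1,0,0,0,0,0,0,-1,0,0,0,0,0,0,-1,0,0,0,0,0,0,-1,0,0,0,0,0,0,-1,0,0,0,0,0,0,-1,0,0,0,0,0,0,-1]
}}

```text
t: 9.72
tcp_pos: [0.6076, 0.2913, -0.0126]
tool_rot: [0.985, 0.17, 0.002, -0.0]
force: [-0.8, -0.6, 6.0]
finger_gap: 0.458
gripper_force: 40.8
```

Call:
{"name": "servo_tool", "arguments": {
  "commands": [0,0,-0.02,0,0,0,-1,0,0,-0.04,0,0,0,-1,0,0,-0.05,0,0,0,-1,-0.01,0.02,-0.04,0,0,0,-1,-0.025,0.04,0,0,0,0,-1,-0.04,0.065,0,0,0,0,-1,-0.04,0.065,0,0,0,0,-1,-0.04,0.065,0,0,0,0,-1,-0.04,0.065,0,0,0,0,-1,-0.04,0.065,0,0,0,0,-1,-0.04,0.065,0,0,0,0,-1,-0.04,0.065,0,0,0,0,-1]
}}

```text
t: 10.72
tcp_pos: [0.543, -0.0059, 0.061]
tool_rot: [0.985, 0.17, 0.0, -0.0]
force: [0.9, -0.2, -0.6]
finger_gap: 0.456
gripper_force: 40.4
```

Call:
{"name": "servo_tool", "arguments": {
  "commands": [-0.04,0.065,0,0,0,0,-1,-0.04,0.065,0,0,0,0,-1,-0.04,0.065,0,0,0,0,-1,-0.04,0.065,0,0,0,0,-1,-0.04,0.065,0,0,0,0,-1,-0.04,0.065,0,0,0,0,-1,-0.04,0.065,0,0,0,0,-1,-0.04,0.065,0,0,0,0,-1,-0.04,0.065,0,0,0,0,-1,-0.03,0.05,0,0,0,0,-1,-0.02,0.03,0,0,0,0,-1,0,0,0,0,0,0,-1]
}}

```text
t: 11.72
tcp_pos: [0.4613, -0.3909, 0.0611]
tool_rot: [0.986, 0.168, 0.001, 0.002]
force: [1.0, 0.0, -1.1]
finger_gap: 0.454
gripper_force: 40.4
```

```bash
cat >> h.py <<'E'
def over(im,pts,c=(0,255,0)): cv2.polylines(im,[np.round(pts).astype(int)],1,c)
E
python3 - <<'E'
from h import *
s=manip.snapshot("wrist");t=manip.snapshot("scene")
for i in range(3):p=manip.sense()["tcp_pos"];print(p)
goto(.456,-.4005,.06,.341)
im=s["img"][:,:,::-1].copy();over(im,proj(s,sq(.456,-.4005,.074,-.22,.012)))
print(fitpot(t,'a',proj(t,[.477,.078,.03])[0],.004))
cv2.imwrite("pics/w7.png",np.hstack([cv2.resize(im,(400,300)),cv2.resize(t["img"][100:250,160:360,::-1],(400,300))]))
E
```

```text
[ 0.46119316 -0.38557213  0.06042708]
[ 0.46119316 -0.38557213  0.06042708]
[ 0.46119316 -0.38557213  0.06042708]
shares dx,dy,dz [-0.0197  0.0247  0.0009] rz -0.0002 psi 0.34
(array([0.4776, 0.0776]), np.int32(280), 308)
```

View pics/w7.png

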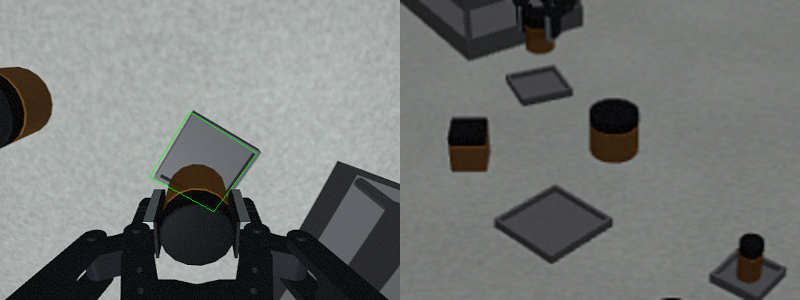

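Run:
```python
from h import *
t=manip.snapshot("scene")
for u in((204,124),(250,105),(155,93)): print(unproj(t,u,0))
```

```text
[ 0.45866037 -0.54757063]
[ 0.27604721 -0.57667118]
[ 0.48921466 -0.83113274]
```

Call:
{"name": "servo_tool", "arguments": {
  "commands": [-0.02,0.025,0,0,0,0,-1,0,0,0.03,0,0,0,-1,0,0,0.04,0,0,0,-1,0,0,0.035,0,0,0,-1,0,0,0.02,0,0,0,-1,0,0,0.008,0,0,0,-1,0,0,0.003,0,0,0,-1,0,0,0.002,0,0,0,-1,0,0,0,0,0,0,-1]
}}

```text
t: 12.62
tcp_pos: [0.457, -0.4018, -0.0078]
tool_rot: [0.985, 0.17, 0.0, 0.001]
force: [0.5, 0.8, -0.4]
finger_gap: 0.455
gripper_force: 40.4
```

Call:
{"name": "servo_tool", "arguments": {
  "commands": [0,0,0.002,0,0,0,-1,0,0,0,0,0,0,-1]
}}

```text
t: 12.78
tcp_pos: [0.4571, -0.4021, -0.0086]
tool_rot: [0.986, 0.17, 0.001, 0.001]
force: [-0.9, 0.2, 1.7]
finger_gap: 0.454
gripper_force: 40.5
```

Call:
{"name": "servo_tool", "arguments": {
  "commands": [0,0,0.001,0,0,0,-1,0,0,0,0,0,0,0.2,0,0,0,0,0,0,0.5,0,0,0,0,0,0,1,0,0,0,0,0,0,1,0,0,-0.03,0,0,0,1,0,0,-0.06,0,0,0,1,0,0,-0.06,0,0,0,1,0.03,-0.04,-0.02,0,0,0,1,0.045,-0.06,0,0,0,0,1,0.045,-0.06,0,0,0,0,1,0.045,-0.06,0,0,0,0,1]
}}

```text
t: 13.78
tcp_pos: [0.4977, -0.2694, 0.0755]
tool_rot: [0.986, 0.169, 0.0, 0.0]
force: [0.1, -0.0, 0.4]
finger_gap: 0.996
gripper_force: 0.0
```

Call:
{"name": "servo_tool", "arguments": {
  "commands": [0.045,-0.06,0,0,0,0,1,0.045,-0.06,0,0,0,0,1,0.045,-0.06,0,0,0,0,1,0.045,-0.06,0,0,0,0,1,0.045,-0.06,0,0,0,0,1,0.045,-0.06,0,0,0,0,1,0.045,-0.06,0,0,0,0,1,0.045,-0.06,0,0,0,0,1,0.045,-0.06,0,0,0,0,1,0.045,-0.06,0,0,0,0,1,0.04,-0.065,0,0,0,0,1,0,0,0,0,0,0,1]
}}

```text
t: 14.78
tcp_pos: [0.6185, 0.1319, 0.0751]
tool_rot: [0.985, 0.173, 0.002, -0.001]
force: [0.6, 0.6, -0.5]
finger_gap: 1.0
gripper_force: 0.0
```

Run:
```python
from h import *
s=manip.snapshot("wrist");t=manip.snapshot("scene");o=manip.snapshot("top");p=manip.sense()["tcp_pos"];print(p)
print("b",fitpot(t,'b',proj(t,[.456,-.40,.03])[0],.004),fitpot(o,'b',proj(o,[.456,-.40,.03])[0],.004))
try: print("c",fitpot(s,'c',proj(s,[.619,.1255,.03])[0]))
except Exception as e: print(e)
cv2.imwrite("pics/w8.png",np.hstack([cv2.resize(s["img"][:,:,::-1],(400,300)),cv2.resize(t["img"][100:250,160:360,::-1],(400,300))]))
goto(.619,.1255,-.013,.341)
```

```text
[0.61664538 0.12528209 0.07465333]
b (array([ 0.4572, -0.4021]), np.int32(286), 320) (array([ 0.4549, -0.402 ]), np.int32(332), 381)
c (array([0.6198, 0.1232]), np.int32(6580), 7098)
shares dx,dy,dz [0.0046 0.0012 0.1753] rz 0.0002 psi 0.342
```

View pics/w8.png

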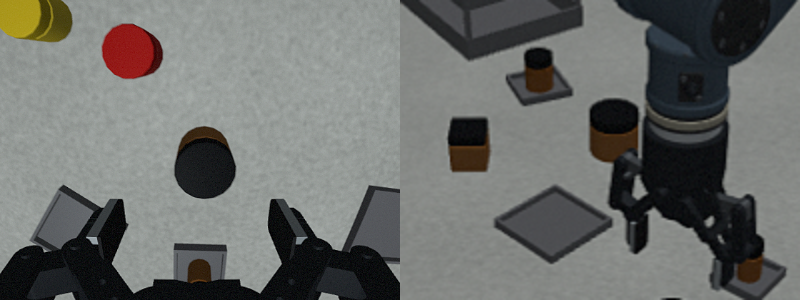

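pot_b stands upright in tray_b, at (540,80) in the right view. pot_c is at (205,163), slightly right of the finger centre. Grasping it.

Call:
{"name": "servo_tool", "arguments": {
  "commands": [0.004,0.005,0.04,0,0,0,1,0,0,0.05,0,0,0,1,0,0,0.05,0,0,0,1,0,0,0.03,0,0,0,1,0,0,0.01,0,0,0,1,0,0,0,0,0,0,-1,0,0,0,0,0,0,-1,0,0,0,0,0,0,-1,0,0,0,0,0,0,-1,0,0,0,0,0,0,-1,0,0,0,0,0,0,-1]
}}

```text
t: 15.85
tcp_pos: [0.6213, 0.123, -0.0133]
tool_rot: [0.985, 0.17, 0.001, 0.0]
force: [-0.3, -1.9, 5.4]
finger_gap: 0.597
gripper_force: 42.4
```

Call:
{"name": "servo_tool", "arguments": {
  "commands": [0,0,-0.02,0,0,0,-1,0,0,-0.04,0,0,0,-1,0,0,-0.04,0,0,0,-1,-0.015,-0.022,-0.03,0,0,0,-1,-0.03,-0.04,0,0,0,0,-1,-0.04,-0.06,0,0,0,0,-1,-0.04,-0.06,0,0,0,0,-1,-0.04,-0.06,0,0,0,0,-1,-0.03,-0.04,0,0,0,0,-1,-0.01,-0.01,0,0,0,0,-1,0,0,0,0,0,0,-1]
}}

```text
t: 16.77
tcp_pos: [0.4716, 0.2277, 0.0502]
tool_rot: [0.985, 0.171, -0.001, 0.0]
force: [-0.8, -0.6, -2.6]
finger_gap: 0.599
gripper_force: 42.2
```

Run:
```python
from h import *
s=manip.snapshot("wrist");t=manip.snapshot("scene")
goto(.4745,.2275,.05,.341);print(manip.sense()["tcp_pos"])
im=s["img"][:,:,::-1].copy();over(im,proj(s,sq(.4745,.2275,.086,-.28,.012)))
i2=t["img"][:,:,::-1].copy();over(i2,proj(t,sq(.4745,.2275,.086,-.28,.012)))
cv2.imwrite("pics/w9.png",np.hstack([cv2.resize(im,(400,300)),cv2.resize(i2[190:340,270:470],(400,300))]))
```

```text
shares dx,dy,dz [-0.0023 -0.0022  0.0009] rz 0.0001 psi 0.341
[0.47596125 0.22683438 0.05045074]
```

View pics/w9.png

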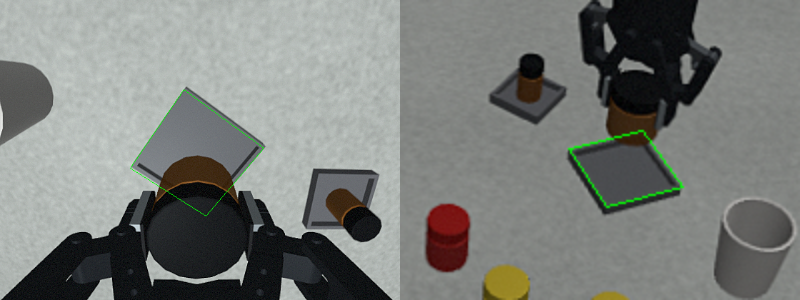

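Over tray_c the outline fits well. pot_c is upright and pot_a stands fine in tray_a. The descent is 61 mm, so a share of 0.122.

Call:
{"name": "servo_tool", "arguments": {
  "commands": [0,0,0.03,0,0,0,-1,0,0,0.04,0,0,0,-1,0,0,0.03,0,0,0,-1,0,0,0.012,0,0,0,-1,0,0,0.004,0,0,0,-1,0,0,0.002,0,0,0,-1,0,0,0,0,0,0,-1]
}}

```text
t: 17.45
tcp_pos: [0.4757, 0.2264, -0.0087]
tool_rot: [0.986, 0.169, 0.001, -0.0]
force: [-0.9, -0.4, -1.0]
finger_gap: 0.595
gripper_force: 42.1
```

Call:
{"name": "servo_tool", "arguments": {
  "commands": [0,0,0.002,0,0,0,-1,0,0,0,0,0,0,-1]
}}

```text
t: 17.62
tcp_pos: [0.4752, 0.2267, -0.0094]
tool_rot: [0.986, 0.17, 0.001, -0.0]
force: [0.2, -0.1, -1.3]
finger_gap: 0.596
gripper_force: 42.2
```

Call:
{"name": "servo_tool", "arguments": {
  "commands": [0,0,0.002,0,0,0,-1,0,0,0,0,0,0,-1]
}}

```text
t: 17.78
tcp_pos: [0.4752, 0.2268, -0.0094]
tool_rot: [0.985, 0.17, 0.001, 0.0]
force: [-1.1, -1.4, 6.6]
finger_gap: 0.595
gripper_force: 42.8
```

Call:
{"name": "servo_tool", "arguments": {
  "commands": [0,0,0,0,0,0,0.4,0,0,0,0,0,0,0.7,0,0,0,0,0,0,1,0,0,0,0,0,0,1,0,0,-0.03,0,0,0,1,0,0,-0.06,0,0,0,1,0,0,-0.06,0,0,0,1,-0.012,0.03,-0.02,0,0,0,1,-0.024,0.06,0,0,0,0,1,-0.028,0.07,0,0,0,0,1,-0.028,0.07,0,0,0,0,1,-0.028,0.07,0,0,0,0,1]
}}

```text
t: 18.78
tcp_pos: [0.4679, 0.0641, 0.0742]
tool_rot: [0.985, 0.17, 0.0, 0.0]
force: [0.5, 0.2, -0.2]
finger_gap: 1.0
gripper_force: 0.0
```

Call:
{"name": "servo_tool", "arguments": {
  "commands": [-0.028,0.07,0,0,0,0,1,-0.028,0.07,0,0,0,0,1,-0.028,0.07,0,0,0,0,1,-0.028,0.07,0,0,0,0,1,-0.028,0.07,0,0,0,0,1,-0.028,0.07,0,0,0,0,1,-0.024,0.06,0,0,0,0,1,-0.018,0.04,0,0,0,0,1,-0.002,0.004,0,0,0,0,1,0,0,0,0,0,0,1]
}}

```text
t: 19.62
tcp_pos: [0.4556, -0.2183, 0.0738]
tool_rot: [0.986, 0.168, 0.0, -0.0]
force: [-0.5, -0.0, 0.6]
finger_gap: 1.006
gripper_force: 0.0
```

Run:
```python
from h import *
s=manip.snapshot("wrist");t=manip.snapshot("scene");p=manip.sense()["tcp_pos"];print(p)
print("c",fitpot(t,'c',proj(t,[.474,.227,.03])[0],.004))
try: print("d",fitpot(s,'d',proj(s,[.456,-.217,.03])[0]))
except Exception as e: print(e)
cv2.imwrite("pics/w10.png",np.hstack([cv2.resize(s["img"][:,:,::-1],(400,300)),cv2.resize(t["img"][190:340,270:470,::-1],(400,300))]))
goto(.456,-.217,-.013,.341)
```

```text
[ 0.4550413  -0.21574313  0.07373314]
c (array([0.4741, 0.2324]), np.int32(847), 888)
d (array([ 0.4563, -0.2181]), np.int32(9713), 10573)
shares dx,dy,dz [0.001  0.003  0.1735] rz -0.0 psi 0.341
```

View pics/w10.png

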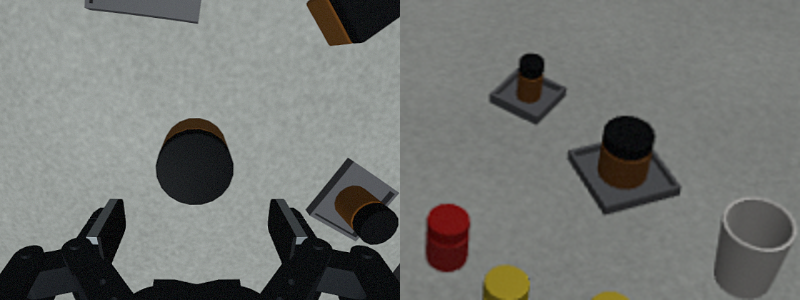

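pot_c stands flat in tray_c, at (627,155) in the right view. pot_d is at (195,163), centred between the fingers, so I'll grasp it.

Call:
{"name": "servo_tool", "arguments": {
  "commands": [0.001,0.001,0.04,0,0,0,1,0,0,0.05,0,0,0,1,0,0,0.05,0,0,0,1,0,0,0.03,0,0,0,1,0,0,0.01,0,0,0,1,0,0,0,0,0,0,-1,0,0,0,0,0,0,-1,0,0,0,0,0,0,-1,0,0,0,0,0,0,-1,0,0,0,0,0,0,-1,0,0,0,0,0,0,-1]
}}

```text
t: 20.63
tcp_pos: [0.4567, -0.2176, -0.0154]
tool_rot: [0.986, 0.17, 0.0, 0.0]
force: [0.7, 0.5, 0.5]
finger_gap: 0.736
gripper_force: 44.6
```

Call:
{"name": "servo_tool", "arguments": {
  "commands": [0,0,-0.02,0,0,0,-1,0,0,-0.03,0,0,0,-1,0,0,-0.03,0,0,0,-1,0.022,-0.005,-0.02,0,0,0,-1,0.05,-0.01,0,0,0,0,-1,0.06,-0.015,0,0,0,0,-1,0.06,-0.015,0,0,0,0,-1,0.06,-0.015,0,0,0,0,-1,0.05,-0.01,0,0,0,0,-1,0.03,-0.01,0,0,0,0,-1,0.01,0,0,0,0,0,-1,0,0,0,0,0,0,-1]
}}

```text
t: 21.63
tcp_pos: [0.605, -0.122, 0.0345]
tool_rot: [0.985, 0.171, 0.0, 0.0]
force: [-0.8, -0.2, -2.0]
finger_gap: 0.734
gripper_force: 44.6
```

Run:
```python
from h import *
s=manip.snapshot("wrist");t=manip.snapshot("scene")
goto(.6045,-.1225,.035,.341);print(manip.sense()["tcp_pos"])
im=s["img"][:,:,::-1].copy();over(im,proj(s,sq(.6045,-.1225,.098,.2,.012)))
i2=t["img"][:,:,::-1].copy();over(i2,proj(t,sq(.6045,-.1225,.098,.2,.012)))
cv2.imwrite("pics/w11.png",np.hstack([cv2.resize(im,(400,300)),cv2.resize(i2[110:260,150:350],(400,300))]))
```

```text
shares dx,dy,dz [ 0.0032  0.0005 -0.0019] rz -0.0 psi 0.341
[ 0.60288694 -0.12279075  0.03403442]
```

View pics/w11.png

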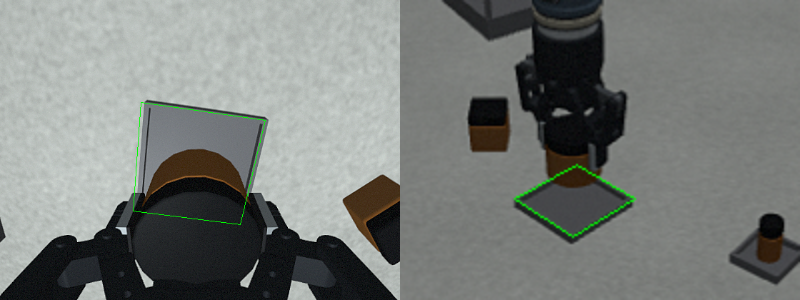

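Over tray_d the outline matches within about 2 mm. The square jar is clear on the right. Lowering.

Call:
{"name": "servo_tool", "arguments": {
  "commands": [0.002,0,0.025,0,0,0,-1,0,0,0.03,0,0,0,-1,0,0,0.02,0,0,0,-1,0,0,0.009,0,0,0,-1,0,0,0.004,0,0,0,-1,0,0,0,0,0,0,-1]
}}

```text
t: 22.23
tcp_pos: [0.6043, -0.1224, -0.0105]
tool_rot: [0.986, 0.169, -0.001, -0.0]
force: [0.0, -0.2, -1.6]
finger_gap: 0.735
gripper_force: 44.8
```

Call:
{"name": "servo_tool", "arguments": {
  "commands": [0,0,0.002,0,0,0,-1,0,0,0,0,0,0,-1]
}}

```text
t: 22.4
tcp_pos: [0.6058, -0.1225, -0.0107]
tool_rot: [0.986, 0.169, 0.001, 0.0]
force: [-0.1, 0.1, -2.5]
finger_gap: 0.734
gripper_force: 44.7
```

Call:
{"name": "servo_tool", "arguments": {
  "commands": [0,0,0.002,0,0,0,-1,0,0,0,0,0,0,-1]
}}

```text
t: 22.57
tcp_pos: [0.606, -0.1224, -0.0113]
tool_rot: [0.986, 0.17, 0.001, 0.0]
force: [0.3, -0.5, -0.3]
finger_gap: 0.737
gripper_force: 44.7
```

Call:
{"name": "servo_tool", "arguments": {
  "commands": [0,0,0.001,0,0,0,-1,0,0,0,0,0,0,-1]
}}

```text
t: 22.73
tcp_pos: [0.6059, -0.1224, -0.0114]
tool_rot: [0.986, 0.17, 0.001, 0.0]
force: [0.5, -0.6, 5.1]
finger_gap: 0.736
gripper_force: 45.3
```

Call:
{"name": "servo_tool", "arguments": {
  "commands": [0,0,0,0,0,0,0.6,0,0,0,0,0,0,1,0,0,0,0,0,0,1,0,0,0,0,0,0,1,0,0,-0.03,0,0,0,1,0,0,-0.06,0,0,0,1,0,0,-0.06,0,0,0,1,0,0,-0.06,0,0,0,1,0,0,-0.06,0,0,0,1,0,0,-0.06,0,0,0,1,0,0,-0.03,0,0,0,1,0,0,0,0,0,0,1]
}}

```text
t: 23.73
tcp_pos: [0.608, -0.1232, 0.1719]
tool_rot: [0.985, 0.17, 0.004, 0.002]
force: [0.5, -0.2, -0.0]
finger_gap: 0.999
gripper_force: 0.0
```

Run:
```python
from h import *
t=manip.snapshot("scene")
for k,x,y in(('a',.477,.078),('b',.456,-.4),('c',.474,.228),('d',.605,-.122)):
    try: print(k,fitpot(t,k,proj(t,[x,y,.03])[0],.004))
    except Exception as e: print(k,e)
cv2.imwrite("pics/w12.png",cv2.resize(t["img"][100:400,150:500,::-1],None,fx=2,fy=2)[:600,:700])
```

```text
a (array([0.4755, 0.0819]), np.int32(299), 309)
b (array([ 0.4605, -0.4032]), np.int32(296), 321)
c (array([0.4741, 0.2324]), np.int32(850), 888)
d (array([ 0.6063, -0.1235]), np.int32(872), 930)
```

View pics/w12.png

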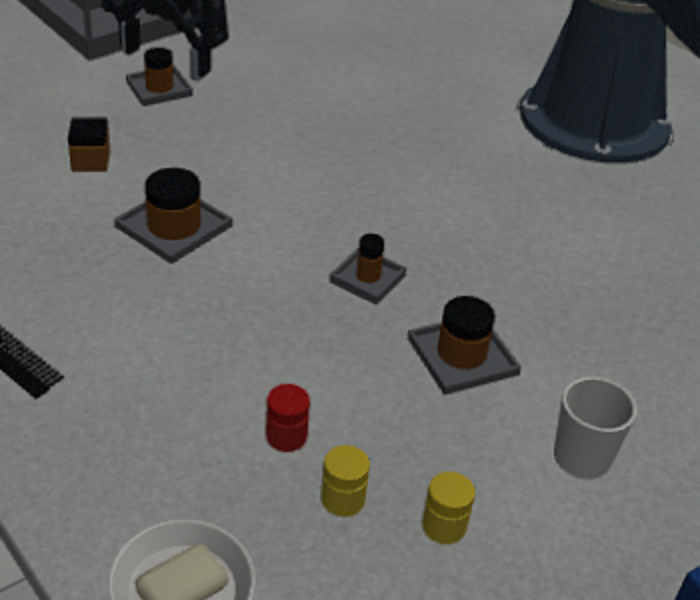

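All four pots stand upright in their matching trays: d (173,205), a (370,258), c (467,332) and b (158,70). The square jar and tumbler are where they were, and the gripper is clear.

```bash
python3 -c "
from station import manip
print(manip.sign_off())"
```

```text
the job is handed in; nothing more can be done
None
```

All four pots are upright in their matching trays and the job is handed in at about 24 s; on the first try the closed fingers pressed lightly (about 16 N) on pot_a's lid, because the fingertips sit about 28 mm behind the reported tool point, but the pot didn't move.

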